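# Gouge to the oil stone

### The arm

A 6-joint arm with a two-finger parallel gripper is mounted at the origin on the work surface; the furniture and walls round the work are solid. World frame = base frame: x ahead of the robot, y to its left, z up, the work surface at z = 0. Lengths are in m, angles in degrees, forces in N, time in s.
With the tool pointing down it reaches from about 0.375 to 0.975 m from the base axis. Payload 3.8 kg.
Tool frame: the origin (TCP) lies midway between the tips of the shut fingers; the grasp point (between the pads) lies manip.grasp_offset behind it (manip.grasp_offset is the distance from the TCP to the grasp point, in m); z points along the fingers, x is the direction in which the jaws open and shut, and the axes are right-handed (so a half turn about z gives the same grasp; the last joint's range is limited). The gripper opens to 85 mm and grips with 20 to 120 N. Pads are 22 mm wide; open, the fingers measure 114 mm over their backs; the gripper's body (76 mm by 85 mm) begins 54 mm behind the grasp point. The pads swing forward as they close: fully open they stand 13 mm farther back than shut.
Start: joints at [-78.088, 15.12, 91.902, -0, 72.978, -2.114], TCP at [0.164, -0.655, 0.231] pointing down, gripper open.
Joint ranges: [-150.88, 150.88], [-54.13, 125.18], [17.81, 147.31], [-75.09, 255.09], [0, 152.58], [-146.25, 146.25]. Speed limits (degrees/s): [147.25, 147.25, 180, 180, 180, 180].

### API

Orientations are given as [roll, pitch, yaw] about the fixed x, y, z axes, in that order (R = Rz(yaw) Ry(pitch) Rx(roll)).
In Python, from cell import manip gives the robot as it stands.
- The arm moves only by the shell command python3 -m creep 'ROWS' [OPENING] [FORCE]. ROWS is JSON, a list that holds one entry, the list of rows, each a list of 6 numbers: the shift along the world's x, y, z in mm, then the turn, a rotation vector about the world's x, y, z in degrees. In form: [[[tx, ty, tz, wx, wy, wz], ...]]. A call has 1 to 20 rows; each row is the pose to reach, as a shift and turn from the pose commanded when the call began; what a row does not reach only later rows make up. A row lasts 1/8 s, in which the tool goes at most 62.5 mm and 10.7 degrees, less where a joint would pass 70% of its speed; a pose out of reach is approached as far as the arm can. A call with a gripper value outside its range is refused whole. OPENING is the opening, from -1 (shut) to 1 (fully open), set as the call begins (- or left out, the last holds). The fingers move at their own pace and stop on an object; FORCE is the grip in N (left out, the last holds). Time passes only in rows, so rows that repeat a pose let the fingers close. It gives the time, the measured TCP pose, the force and the opening at its end, in the units of the state.
- manip.get_obs(): the state, without advancing time (a new reading comes with each control period).
- manip.capture(name): name is "side" or "top" or "wrist"; returns the picture (420x560x3 uint8, red, green, blue); there is no depth.
- manip.camera_model(name): a dict with "fx", "fy", "cx", "cy" (pixels), "R" (3x3) and "t" (3): a world point X has camera coordinates R X + t. Camera axes: x right, y down, z forward; pixel columns grow to the right and rows downward; lengths in m; the calibration is good to about 2 mm. A picture is of the moment at which its call begins: read the wrist's pose just before it. camera_model takes no time and is no camera call; for the wrist camera it gives the pose at the moment of the call.
- manip.sign_off(): hands the job in, once; it reports no verdict.
The state is a dict: "time_s": time; "q": joint angles; "joint_velocities": joint speeds; "tau": joint torques, N m; "eef_pos": TCP position; "orientation": TCP orientation; "contact_force": force on the tool from outside, world axes, zero at the start; "ft_torque": the same for the moment, N m; "grip_width": opening from 0.0 (shut) to 1.0 (fully open).
Only numpy, scipy, OpenCV 4.12 (cv2) and the standard library are available. Lean on these libraries where they do the work, as an engineer would, in place of code of your own. Each camera call takes 0.05 s, during which the arm holds its last target.

### The job

Get the tall gouge ready for honing: slide the cover of the stone box fully open (to the right, away from the rack), then draw the tallest tool, the big gouge with the hooped handle, up out of the rack and finish holding it over the bare stone, blade down and leaning at about 45 degrees, with its edge above the middle of the stone, a few centimetres clear of it. Do not let go or put it down: the program ends with the gouge held there. The other two tools stay standing in the rack.

Things in the scene. Friction and masses are not known exactly. Their poses are not given: they have to be found in the camera images.
- gouge_handle (a point): the big gouge, 251 mm long, standing blade down in any one of the rack's holes. Point on the axis of its round handle (28 to 32 mm thick, hooped butt), 213 mm above its edge, 38 mm below the butt; handle 134 mm long. z axis: along the tool from edge to butt. Its 24 mm ferrule has about 3 mm play in the hole; lifts straight up. 0.11 to 0.18 kg, centre of mass 42 mm below this point
- gouge_tip (a point): middle of the gouge's cutting edge (24 mm wide), the lower end of the tool, on its axis 213 mm from gouge_handle. z axis as for gouge_handle
- short_gouge_handle (a point): handle of a bystander tool in the rack, a gouge 202 mm long with a bulbous light handle up to 34 mm thick; point on its axis 160 mm above its edge, its butt is 42 mm higher
- slim_chisel_handle (a point): handle of a bystander tool in the rack, a flat chisel 221 mm long with a slim eight-sided handle 24 mm thick; point on its axis 160 mm above its edge, its butt is 61 mm higher
- rack: fixed wooden rack, 86 x 200 x 120 mm; origin mid-underside. y axis: along its row of three holes at y = -60, 0, 60 mm. Tools stand with their edges on a floor 6 mm up and pass through 27 mm square holes in the top board (upper face at 120 mm). Put the fingers on the two sides of a tool across the row (along the rack's x); neighbours stand on the other sides
- stone_box: fixed wooden box, 90 x 202 x 44 mm, holding the oil stone; origin in the middle of its underside, y axis along its length. With the cover its top is 53 mm above the work surface
- stone_top (a point): middle of the top face of the oil stone (50 x 150 mm, long side along y) in the stone box, 39 mm above the work surface; axes as stone_box
- cover (a joint): how far the cover of the stone box is slid along the box's -y direction, in m: 0 closed, 0.15 fully open at its stop; it stays where it is left and takes about 2 N to move. The cover is a board 202 mm long and 8 mm thick with a knob in the middle
- cover_knob (a point): middle of the round knob on the cover (24 mm thick, 32 mm high), 18 mm above the cover's upper face and 14 mm below the knob's top; it travels with the cover

How it is judged (in metres and radians):
On the way, in this order (a step that is already met when the one before it is completed fails the run):
1. the cover of the stone box is slid fully open (value of joint cover above 0.13 m), for 0.2 s.
2. the big gouge is drawn up clear of the rack and held by the fingers (z of gouge_tip in the frame of rack above 0.125 m and contact force between the fingers and gouge above 1 N), for 0.2 s.
At the end, for the whole second after the job is handed in: Cover open over 130 mm; gouge held still, touching neither rack nor box, axis 32 to 58 deg off vertical, blade down; middle of its edge 12 to 90 mm above the stone, within 25 mm across and 45 mm along it of its middle; the other two tools' handles within 30 mm of their start (value of joint cover above 0.13 m and contact force between the fingers and gouge above 1 N and contact force between gouge and rack below 0.3 N and contact force between gouge and stone_box below 0.3 N and angle between gouge_handle's own z axis and vertical between 0.56 and 1.01 rad and x of gouge_tip in the frame of stone_top between -0.025 and 0.025 m and y of gouge_tip in the frame of stone_top between -0.045 and 0.045 m and z of gouge_tip in the frame of stone_top between 0.012 and 0.09 m and linear speed of gouge below 0.03 m/s and distance of each of short_gouge_handle, slim_chisel_handle from where it was at the start of the episode below 0.03 m); the arm keeps its last pose, push and grip.
It fails at once if one of the other two tools is pulled out or knocked over (distance of any of short_gouge_handle, slim_chisel_handle from where it was at the start of the episode above 0.05 m).
It also fails if it takes over 58 s, if anything falls off the work surface, if the arm or the gripper's body presses on something with over 40 N, if the wrist force passes 120 N, or if a joint passes its speed limit or range.

## Working session

There is one attempt and no reset: what is moved stays moved. The work goes in short steps, Python scripts to look and compute and a shell command to move; the robot and the scene stay as the last step left them, time stands still between calls to the robot, and variables do not carry over. Pictures are saved under pics/ and viewed, and the job is handed in when it is done.

```bash
mkdir -p pics; ls; python3 - <<'E'
from cell import manip
import cv2
for n in("side","top","wrist"):
    im=manip.capture(n); cv2.imwrite(f"pics/{n}0.png",im[:,:,::-1])
    m=manip.camera_model(n); print(n,{k:(v.round(3).tolist() if hasattr(v,'round') and hasattr(v,'tolist') else v) for k,v in m.items()})
print(manip.get_obs(),manip.grasp_offset)
E
```

```text
pics
side {'fx': 493.22838864337996, 'fy': 493.22838864337996, 'cx': 284.17201355735585, 'cy': 212.49269048069394, 'R': [[0.036, 0.999, 0.019], [0.569, -0.005, -0.822], [-0.821, 0.041, -0.569]], 't': [0.018, -0.15, 1.423]}
top {'fx': 387.76390145179954, 'fy': 387.76390145179954, 'cx': 273.1353023917777, 'cy': 212.43701758552618, 'R': [[0.024, -1.0, 0.013], [-0.982, -0.026, -0.188], [0.188, -0.008, -0.982]], 't': [-0.056, 0.488, 0.908]}
wrist {'fx': 293.7277935923872, 'fy': 293.7277935923872, 'cx': 278.7502499923393, 'cy': 210.82839680179197, 'R': [[0.242, -0.97, -0.002], [-0.921, -0.23, 0.313], [-0.304, -0.074, -0.95]], 't': [-0.676, -0.04, 0.38]}
{'time_s': 0.15, 'q': array([-7.80887576e+01,  1.51612895e+01,  9.19648070e+01,  2.42742298e-04,
        7.29780229e+01, -2.11484911e+00]), 'joint_velocities': array([ 0.02095483, -0.12950637, -0.21323092, -0.00538614,  0.06883901,
        0.01135304]), 'tau': array([ 7.72856056e-04, -5.15904701e+01, -3.67960346e+01,  6.44839633e-05,
        8.14386673e-03,  1.75467022e-05]), 'eef_pos': array([ 0.1634674 , -0.65430616,  0.23020958]), 'orientation': array([-1.79995926e+02,  1.04039899e-01, -7.59739761e+01]), 'contact_force': array([-0.09162659, -0.67021878,  0.60105403]), 'ft_torque': array([0.01235864, 0.02343939, 0.01018322]), 'grip_width': 0.9980397195304348} 0.0187
```

View pics/side0.png

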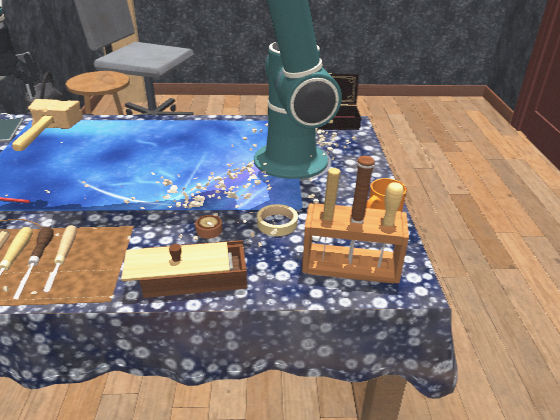

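View pics/top0.png

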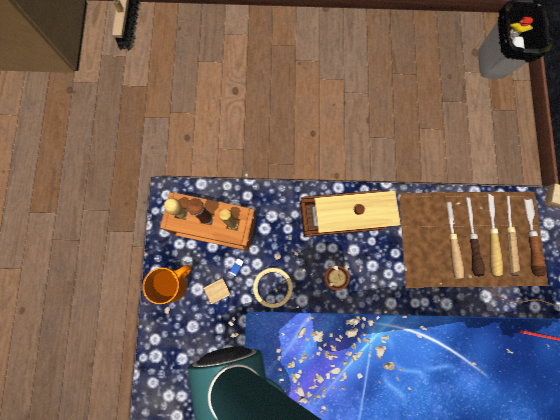

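View pics/wrist0.png

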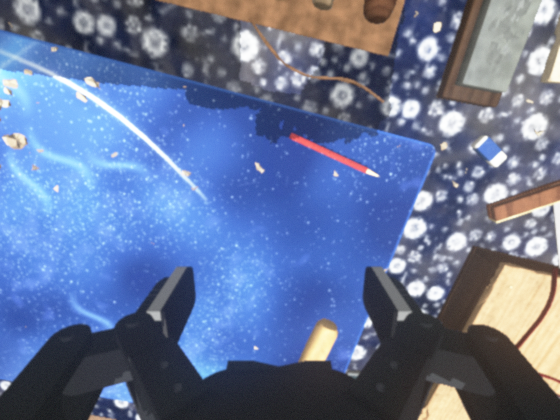

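The side view shows the rack with the dark, tall gouge in the middle hole (butt ≈ (366,160)). The box is at ≈(190,265) with its knob at (175,253). In the top view the cover is already a little open and the knob is at (359,209). I'll zoom in and measure.

```bash
python3 - <<'E'
import cv2
s=cv2.imread("pics/side0.png");t=cv2.imread("pics/top0.png")
a=cv2.resize(s[140:300,110:420],None,fx=2.5,fy=2.5,interpolation=2)
cv2.imwrite("pics/side0z.png",a)
b=cv2.resize(t[170:260,150:410],None,fx=3,fy=3,interpolation=2)
cv2.imwrite("pics/top0z.png",b)
E
```

```text
(no output)
```

View pics/side0z.png

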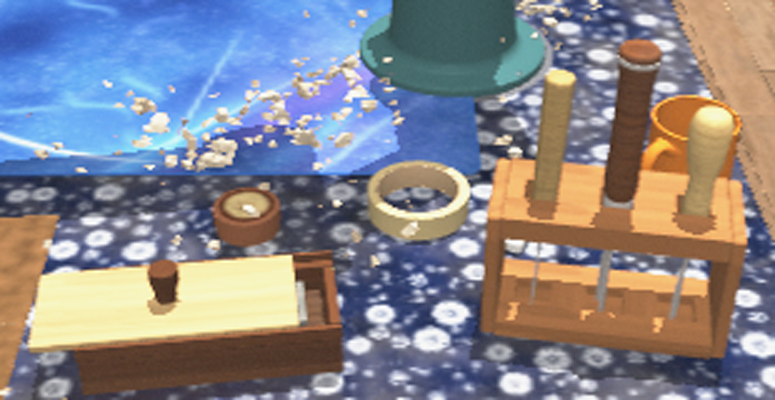

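View pics/top0z.png

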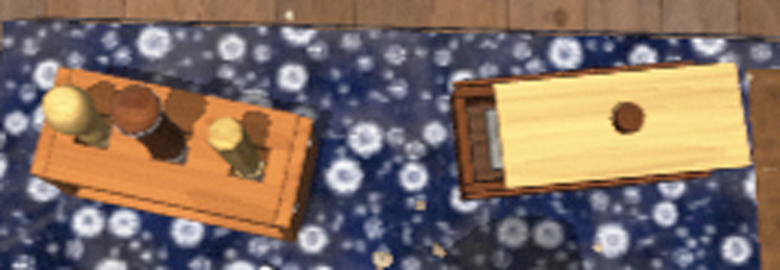

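```bash
cat > h.py <<'E'
import numpy as np
from cell import manip
def model(n):
    m=manip.camera_model(n);K=np.array([[m['fx'],0,m['cx']],[0,m['fy'],m['cy']],[0,0,1]]);return K,np.array(m['R']),np.array(m['t'])
def ray(M,p):
    K,R,t=M;d=R.T@np.linalg.inv(K)@np.array([p[0],p[1],1.]);return -R.T@t,d/np.linalg.norm(d)
def onz(M,p,z):
    o,d=ray(M,p);return o+d*(z-o[2])/d[2]
def tri(M1,p1,M2,p2):
    o1,d1=ray(M1,p1);o2,d2=ray(M2,p2)
    s=np.linalg.lstsq(np.c_[d1,-d2],o2-o1,rcond=None)[0]
    a=o1+s[0]*d1;b=o2+s[1]*d2;return (a+b)/2,np.linalg.norm(a-b)
def proj(M,X):
    K,R,t=M;p=K@(R@np.array(X)+t);return p[:2]/p[2]
E
python3 - <<'E'
from h import *
np.set_printoptions(precision=4,suppress=True)
T=model("top");S=model("side")
zt=lambda x,y:((x+.5)/3+149.5,(y+.5)/3+169.5)
zs=lambda x,y:((x+.5)/2.5+109.5,(y+.5)/2.5+139.5)
def quad(nm,ps,z):
    P=np.array([onz(T,zt(*p),z) for p in ps]);print(nm,P[:,:2].tolist(),'c',P.mean(0),[np.linalg.norm(P[i]-P[(i+1)%len(P)]) for i in range(len(P))])
quad('cover',[(495,84),(738,64),(750,165),(507,188)],.053)
quad('boxend',[(455,83),(463,198)],.044)
quad('rack',[(60,68),(312,115),(295,235),(33,172)],.12)
print('knobtop',onz(T,zt(628,116),.085),tri(T,zt(628,116),S,zs(163,266)))
print('butt',tri(T,zt(137,106),S,zs(640,50)), onz(T,zt(137,106),.257))
print('slim',tri(T,zt(226,130),S,zs(561,77)))
print('short',tri(T,zt(65,106),S,zs(712,115)))
print('gouge at hole',onz(T,zt(170,150),.12),onz(S,zs(618,207),.12))
print('side rack top',[onz(S,zs(*p),.12)for p in [(505,158),(746,183),(738,243),(488,218)]])
E
```

```text
cover [[0.5283642014007508, -0.14549376945577652], [0.5507900174984823, -0.3466520569169758], [0.4663940738610959, -0.35343997957918916], [0.44240069545740923, -0.15553631215030925]] c [ 0.497  -0.2503  0.053 ] [np.float64(0.20240448078531206), np.float64(0.08466847817525186), np.float64(0.19935281234289923), np.float64(0.08654811966670584)]
boxend [[0.5304254539628332, -0.11332245810406615], [0.434539977100428, -0.12083475786441573]] c [ 0.4825 -0.1171  0.044 ] [np.float64(0.09617930817395286), np.float64(0.09617930817395286)]
rack [[0.5161571121729764, 0.19385966915251968], [0.4848035850656643, 0.001051373581039905], [0.3935997234930867, 0.010618846847877617], [0.43575504680721633, 0.2080522162621311]] c [0.4576 0.1034 0.12  ] [np.float64(0.19534093913782657), np.float64(0.09170431238748562), np.float64(0.2018836462965336), np.float64(0.08164508869820954)]
knobtop [ 0.4978 -0.2471  0.085 ] (array([ 0.4981, -0.2488,  0.0841]), np.float64(0.0027390412361200677))
butt (array([0.4609, 0.1086, 0.2531]), np.float64(0.002111043508512016)) [0.46   0.1067 0.257 ]
slim (array([0.4519, 0.0539, 0.2254]), np.float64(0.001454098355414823))
short (array([0.47  , 0.1675, 0.2026]), np.float64(0.001859133852560504))
gouge at hole [0.4551 0.1068 0.12  ] [0.4731 0.1052 0.12  ]
side rack top [array([0.4027, 0.0218, 0.12  ]), array([0.441 , 0.2149, 0.12  ]), array([0.5205, 0.1893, 0.12  ]), array([0.4865, 0.0017, 0.12  ])]
```

Heights and sizes check out: the butt triangulates to z=0.253 (expected 0.257), the cover measures 0.20×0.085, and the knob top is at 0.084. The box is yawed about +6.6°, the rack about −10.5°, and the cover is already about 31 mm open. I'll go behind the knob with the fingers shut.

```bash
python3 -m creep '[[[33,46,0,0,0,8.3],[66,92,0,0,0,16.6],[99,138,0,0,0,24.9],[132,184,0,0,0,33.2],[165,230,0,0,0,41.5],[198,276,0,0,0,49.8],[231,322,0,0,0,58.1],[264,368,0,0,0,66.4],[297,412,0,0,0,74.7],[328,457,0,0,0,82.6],[328,457,0,0,0,82.6],[328,457,-40,0,0,82.6],[328,457,-80,0,0,82.6],[328,457,-110,0,0,82.6],[328,457,-110,0,0,82.6]]]' -1 60
python3 - <<'E'
from cell import manip
import cv2
for n in("side","top","wrist"):
    im=manip.capture(n); cv2.imwrite(f"pics/{n}1.png",im[:,:,::-1])
s=cv2.imread("pics/side1.png")[130:310,110:420];cv2.imwrite("pics/side1z.png",cv2.resize(s,None,fx=2.5,fy=2.5))
E
```

```text
time_s: 2.02
eef_pos: [0.4885, -0.1975, 0.1182]
orientation: [-179.8, 0.4, 6.5]
contact_force: [-0.3, 1.3, 0.7]
grip_width: -0.003
```

View pics/side1z.png

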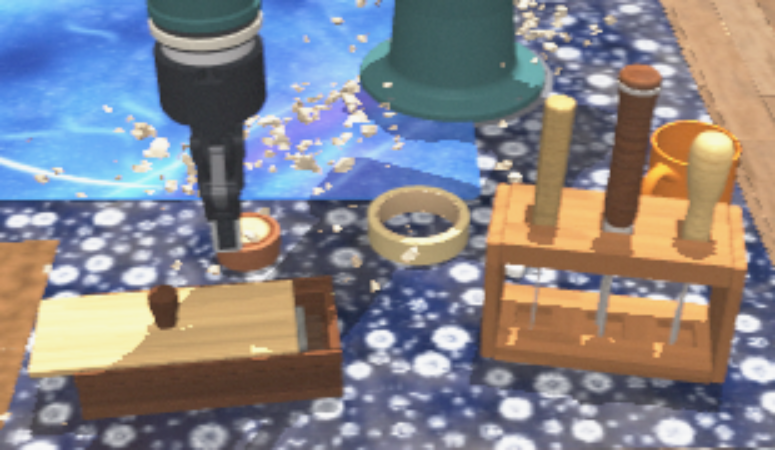

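View pics/wrist1.png

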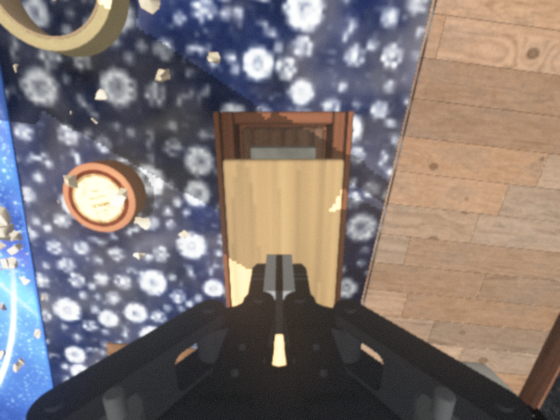

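The fingers sit on the rack side of the knob (knob at (163,305) in the side zoom), in line with the box. I'll go down and push.

```bash
python3 -m creep '[[[2,0,-26,0,0,0],[3,0,-52,0,0,0],[3,0,-52,0,0,0],[4,-10,-52,0,0,0],[6,-20,-52,0,0,0],[7,-30,-52,0,0,0],[8,-41,-52,0,0,0],[9,-52,-52,0,0,0],[10,-63,-52,0,0,0],[12,-75,-52,0,0,0],[13,-87,-52,0,0,0],[14,-98,-52,0,0,0],[15,-109,-52,0,0,0],[16,-118,-52,0,0,0],[17,-126,-52,0,0,0],[18,-132,-52,0,0,0],[18,-137,-52,0,0,0],[18,-137,-52,0,0,0]]]' -1 
python3 - <<'E'
from cell import manip
import cv2
for n in("side","top"):
    im=manip.capture(n); cv2.imwrite(f"pics/{n}2.png",im[:,:,::-1])
a=cv2.imread("pics/side2.png")[210:310,90:290];b=cv2.imread("pics/top2.png")[160:260,280:480]
cv2.imwrite("pics/z2.png",cv2.resize(cv2.vconcat([a,b]),None,fx=3,fy=3))
E
```

```text
time_s: 4.42
eef_pos: [0.5094, -0.3354, 0.0693]
orientation: [180.0, 0.0, 6.6]
contact_force: [-0.6, 0.3, 0.7]
grip_width: 0.001
```

View pics/z2.png

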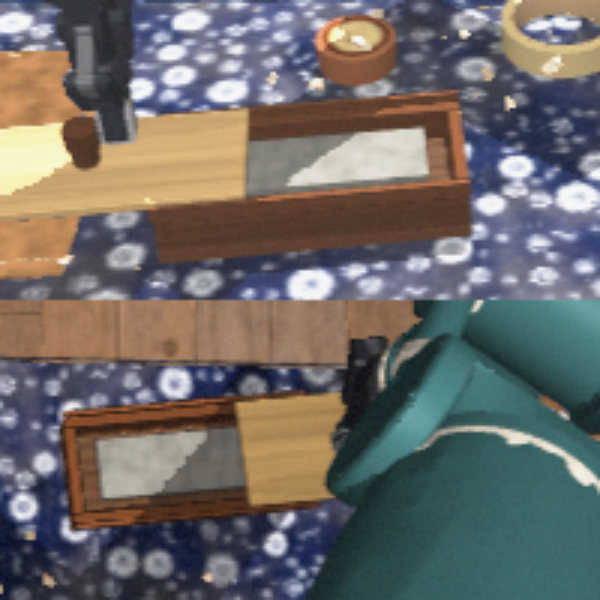

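The cover is well open, and its edge is at about (237,402)–(250,507) in the zoomed top view. I'll push on to the stop in small steps.

```bash
python3 -m creep '[[[0.5,-4,0,0,0,0],[0.5,-6,0,0,0,0],[0.5,-8,0,0,0,0],[1,-10,0,0,0,0],[1,-10,0,0,0,0],[1,-10,0,0,0,0]]]' -1 
python3 - <<'E'
from h import *
import cv2
for n in("side","top"):
    im=manip.capture(n); cv2.imwrite(f"pics/{n}3.png",im[:,:,::-1])
a=cv2.imread("pics/side3.png")[210:310,90:290];b=cv2.imread("pics/top3.png")[160:260,280:480]
cv2.imwrite("pics/z3.png",cv2.resize(cv2.vconcat([a,b]),None,fx=3,fy=3))
T=model("top")
for p in[(237,402),(250,507)]: print(onz(T,(280-.5+p[0]/3,160-.5+(p[1]-300)/3),.053))
E
```

```text
time_s: 5.28
eef_pos: [0.5103, -0.3432, 0.0692]
orientation: [-179.8, 0.0, 6.6]
contact_force: [-0.6, 5.7, 3.0]
grip_width: 0.002
[ 0.54188823 -0.25406683  0.053     ]
[ 0.45459065 -0.26310733  0.053     ]
```

View pics/z3.png

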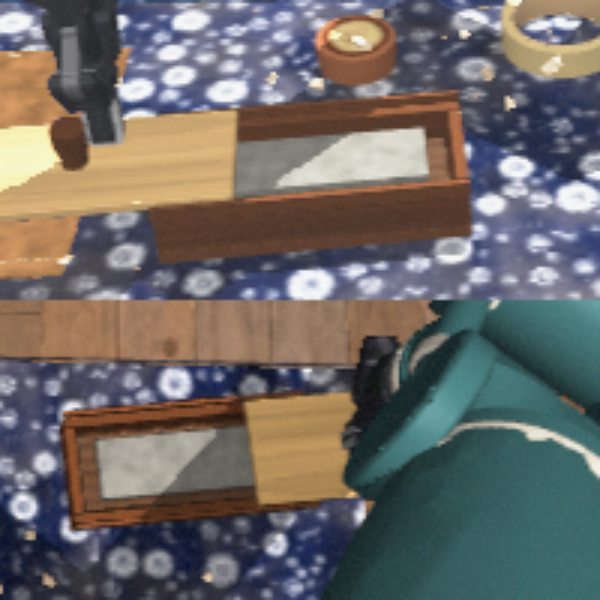

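```bash
python3 -m creep '[[[0.3,-2,0,0,0,0],[0.5,-4,0,0,0,0],[0.5,-4,0,0,0,0],[0.5,-4,0,0,0,0]]]' -1; python3 -m creep '[[[0,8,0,0,0,0],[-2,25,0,0,0,0],[-3,30,30,0,0,0],[-3,30,90,0,0,0],[-3,30,150,0,0,0],[-3,30,210,0,0,0],[-3,30,240,0,0,0],[-3,30,240,0,0,0]]]' 1
```

```text
time_s: 5.88
eef_pos: [0.5103, -0.3435, 0.0691]
orientation: [-179.4, 0.1, 6.6]
contact_force: [-2.0, 17.5, 8.6]
grip_width: -0.001
time_s: 6.88
eef_pos: [0.5096, -0.3198, 0.3136]
orientation: [179.7, -0.3, 6.6]
contact_force: [-0.0, -0.0, -0.5]
grip_width: 1.003
```

The cover is at its stop: 17 N with no further motion. I'll go over the gouge with the gripper open.

```bash
python3 -m creep '[[[-5,40,0,0,0,-2],[-11,90,0,0,0,-4],[-17,145,0,0,0,-6],[-23,200,0,0,0,-8],[-29,255,0,0,0,-10],[-35,310,0,0,0,-12],[-41,360,0,0,0,-14],[-46,400,0,0,0,-16],[-49,428,0,0,0,-17],[-49,428,0,0,0,-17],[-49,428,0,0,0,-17]]]' 1
python3 - <<'E'
from h import *
import cv2
np.set_printoptions(precision=4,suppress=True)
o=manip.get_obs();print(o['eef_pos'],o['orientation'],o['q'])
for n in("side","top","wrist"):
    M=model(n); im=manip.capture(n); cv2.imwrite(f"pics/{n}4.png",im[:,:,::-1])
    print(n,[proj(M,p) for p in [(.461,.1086,.257),(.461,.107,.12)]])
a=cv2.imread("pics/side4.png")[140:300,290:430];b=cv2.imread("pics/top4.png")[160:320,140:280]
cv2.imwrite("pics/z4.png",cv2.resize(cv2.hconcat([a,b]),None,fx=2.8,fy=2.8))
E
```

```text
time_s: 8.25
eef_pos: [0.4585, 0.1086, 0.3079]
orientation: [179.9, 0.1, -10.3]
contact_force: [0.7, -1.2, -0.4]
grip_width: 1.004
[0.4585 0.1086 0.3079] [179.9167   0.1003 -10.3467] [ 10.3277  -9.6523 109.7858  -0.0432  79.9897  20.6819]
side [array([365.3877, 157.9132]), array([356.8379, 218.9319])]
top [array([194.3856, 204.4403]), array([206.3912, 217.098 ])]
wrist [array([280.9679, 229.8636]), array([280.4039, 186.5418])]
```

View pics/z4.png

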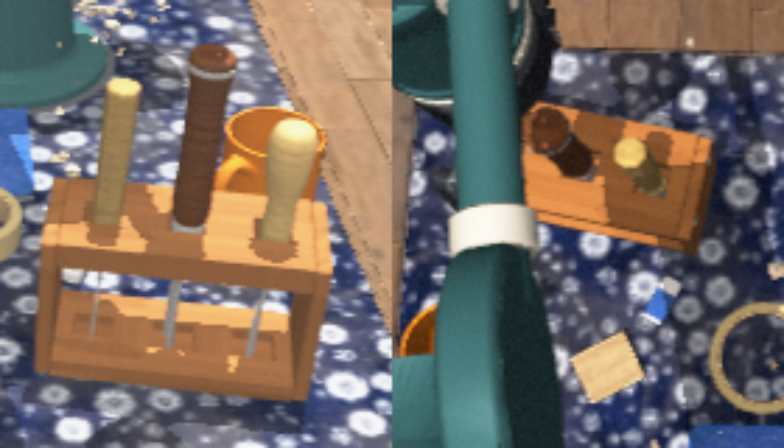

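View pics/wrist4.png

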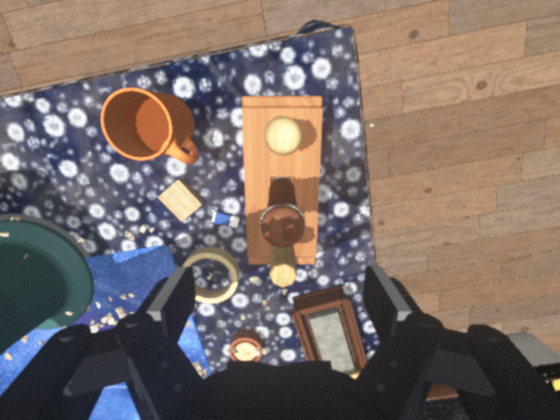

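```bash
python3 - <<'E'
from h import *
import cv2
np.set_printoptions(precision=4,suppress=True)
W=model("wrist");S=model("side");T=model("top")
print(onz(W,(282,226),.257),onz(S,(365.5,159),.257),onz(T,(195.2,205.5),.257))
print('slim',onz(W,(283,275),.227),'short',onz(W,(284,135),.205))
print('rack',[onz(W,p,.12) for p in[(243,97),(322,97),(317,264),(249,264)]])
im=cv2.imread("pics/wrist4.png");cv2.imwrite("pics/w4z.png",cv2.resize(im[80:300,200:370],None,fx=2.7,fy=2.7))
E
```

```text
[0.4624 0.1112 0.257 ] [0.4651 0.1081 0.257 ] [0.459  0.1069 0.257 ]
slim [0.4533 0.0548 0.227 ] short [0.4751 0.1689 0.205 ]
rack [array([0.4399, 0.2091, 0.12  ]), array([0.5217, 0.194 , 0.12  ]), array([ 0.4886, -0.0001,  0.12  ]), array([0.4041, 0.0155, 0.12  ])]
```

View pics/w4z.png

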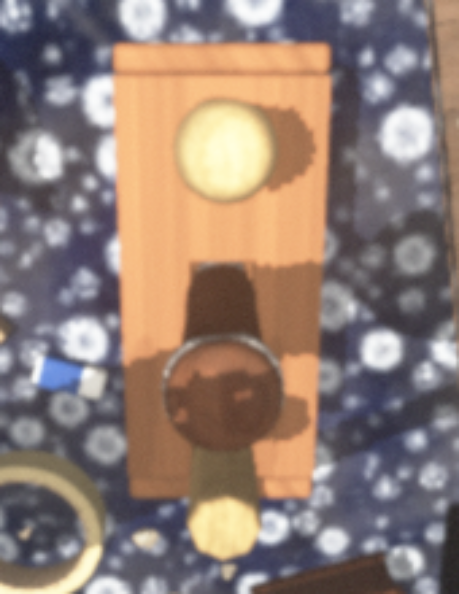

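Three views agree on the butt at about (0.462, 0.109), and the rack yaw of −10.2° matches the gripper. I'll descend and grip.

```bash
python3 -m creep '[[[3,0,-15,0,0,0],[3.5,0.5,-40,0,0,0],[3.5,0.5,-65,0,0,0],[3.5,0.5,-88,0,0,0],[3.5,0.5,-106,0,0,0],[3.5,0.5,-106,0,0,0],[3.5,0.5,-106,0,0,0]]]' 1
python3 -m creep '[[[0,0,0,0,0,0],[0,0,0,0,0,0],[0,0,0,0,0,0],[0,0,0,0,0,0],[0,0,0,0,0,0],[0,0,0,0,0,0]]]' -1 80
python3 - <<'E'
from cell import manip
import cv2
a=manip.capture("side");b=manip.capture("wrist")
cv2.imwrite("pics/z5.png",cv2.hconcat([cv2.resize(a[110:290,290:430],None,fx=2.3,fy=2.3),cv2.resize(b[:,:,:],(450,414))])[:,:,::-1])
E
```

```text
time_s: 9.28
eef_pos: [0.4632, 0.1096, 0.2039]
orientation: [-180.0, -0.1, -10.4]
contact_force: [0.3, 0.3, 0.4]
grip_width: 1.004
time_s: 10.02
eef_pos: [0.4631, 0.1097, 0.204]
orientation: [-180.0, -0.1, -10.4]
contact_force: [-0.5, 1.1, 5.0]
grip_width: 0.357
```

View pics/z5.png

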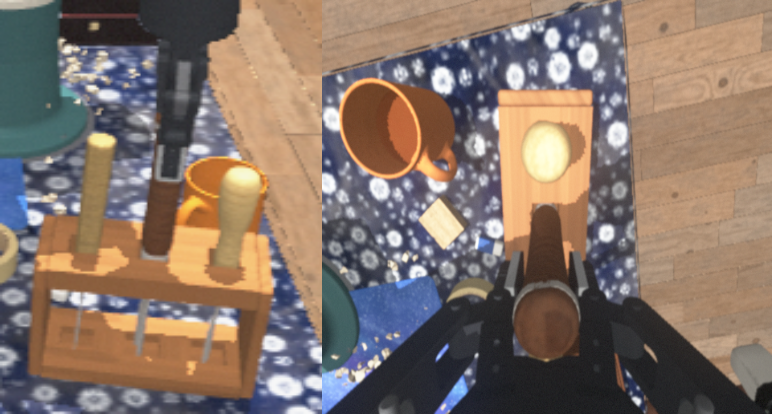

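Gripped: 0.357 × 85 ≈ 30 mm, which matches the handle. I'll lift straight up.

```bash
python3 -m creep '[[[0,0,8,0,0,0],[0,0,22,0,0,0],[0,0,42,0,0,0],[0,0,64,0,0,0],[0,0,88,0,0,0],[0,0,112,0,0,0],[0,0,136,0,0,0],[0,0,158,0,0,0],[0,0,175,0,0,0],[0,0,180,0,0,0],[0,0,180,0,0,0],[0,0,180,0,0,0],[0,0,180,0,0,0]]]'
python3 - <<'E'
from cell import manip
import cv2
a=manip.capture("side");b=manip.capture("wrist");print(manip.get_obs()['q'])
cv2.imwrite("pics/z6.png",cv2.hconcat([cv2.resize(a[40:300,260:440],None,fx=2,fy=2),cv2.resize(b[:,:,:],(430,520))])[:,:,::-1])
E
```

```text
time_s: 11.75
eef_pos: [0.4622, 0.1096, 0.3823]
orientation: [180.0, 0.1, -10.4]
contact_force: [0.9, 0.0, -1.5]
grip_width: 0.352
[ 1.03281718e+01 -1.02041988e+01  1.02632889e+02 -2.84374601e-04
  8.76383623e+01  2.07044294e+01]
```

View pics/z6.png

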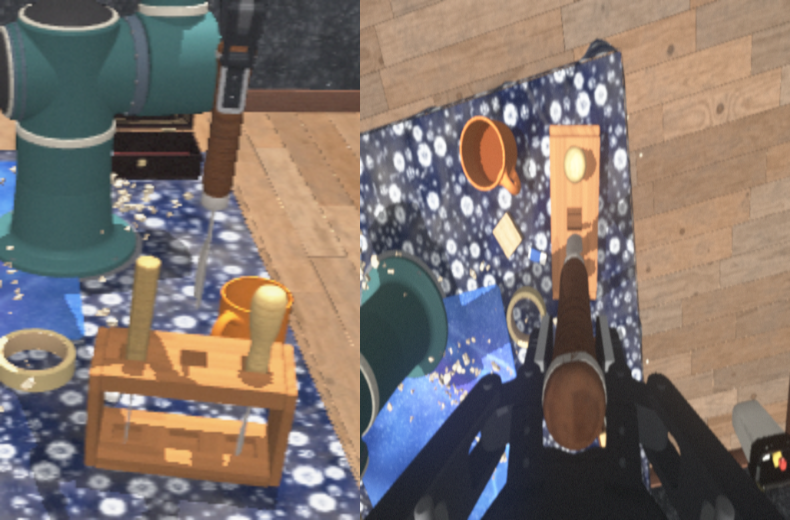

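The gouge is up and the other two are standing. The slim chisel's butt (z .227) is higher than the gouge tip (.184), so I'll go higher and forward before crossing over to the box.

```bash
python3 -m creep '[[[10,0,25,0,0,0],[30,0,60,0,0,0],[55,0,90,0,0,0],[80,-5,100,0,0,0],[100,-25,100,0,0,0],[115,-60,100,0,0,0],[125,-100,100,0,0,0],[135,-145,100,0,0,0],[145,-190,100,0,0,0],[153,-235,100,0,0,0],[160,-280,100,0,0,0],[166,-315,100,0,0,0],[170,-340,100,0,0,0],[170,-352,100,0,0,0],[170,-352,100,0,0,0],[170,-352,100,0,0,0]]]'
```

```text
time_s: 13.85
eef_pos: [0.6326, -0.2412, 0.4837]
orientation: [-180.0, -0.0, -10.3]
contact_force: [0.1, 0.1, -1.2]
grip_width: 0.354
```

```bash
python3 - <<'E'
from h import *
import cv2
np.set_printoptions(precision=4,suppress=True)
print(manip.get_obs()['q'])
a=manip.capture("side");b=manip.capture("top")
cv2.imwrite("pics/z7.png",cv2.vconcat([a[60:310,60:430],b[130:320,130:500]])[:,:,::-1])
E
```

```text
[-22.9947  13.1066  68.5312   0.0375  98.3464 -12.681 ]
```

View pics/z7.png

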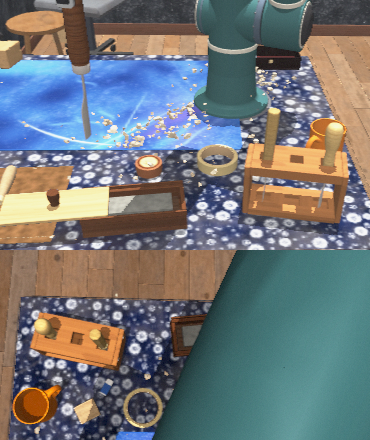

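```bash
python3 -m creep '[[[0,0,-15,0.9,4.9,0],[0,0,-40,1.8,9.8,0],[0,0,-70,2.7,14.8,0],[0,0,-100,3.6,19.7,0],[0,0,-130,4.5,24.6,0],[0,0,-160,5.4,29.5,0],[0,0,-185,6.3,34.4,0],[0,0,-210,7.2,39.3,0],[0,0,-230,7.7,42.3,0],[0,0,-240,8.1,44.3,0],[0,0,-240,8.1,44.3,0],[0,0,-240,8.1,44.3,0],[0,0,-240,8.1,44.3,0]]]'
python3 - <<'E'
from h import *
import cv2
np.set_printoptions(precision=4,suppress=True)
o=manip.get_obs();print(o['q'],o['eef_pos'])
T=model("top");S=model("side")
for n in("side","top","wrist"):
    im=manip.capture(n); cv2.imwrite(f"pics/{n}8.png",im[:,:,::-1])
a=cv2.imread("pics/side8.png")[130:310,90:350]
cv2.imwrite("pics/z8.png",cv2.resize(a,None,fx=3,fy=3,interpolation=2))
for p in[(97,440),(103,500)]: print('stone end',onz(T,(280-.5+p[0]/3,160-.5+(p[1]-300)/3),.039))
for p in[(428,127),(429,178)]: print('stone end side',onz(S,(90-.5+p[0]/3,210-.5+p[1]/3),.039))
from scipy.spatial.transform import Rotation as Ro
R=Ro.from_euler('xyz',o['orientation'],degrees=True).as_matrix()
tip=o['eef_pos']+.198*R[:,2];print('tip pred',tip,np.degrees(np.arccos(-R[2,2])),proj(S,tip),proj(T,tip))
E
```

```text
time_s: 15.58
eef_pos: [0.633, -0.2426, 0.2456]
orientation: [179.9, 44.8, -10.4]
contact_force: [-0.1, -1.3, -0.8]
grip_width: 0.355
[-19.7018  45.5816  56.2874  -7.7991 122.3111 -10.8017] [ 0.633  -0.2426  0.2456]
stone end [ 0.5097 -0.1402  0.039 ]
stone end [ 0.4594 -0.1454  0.039 ]
stone end side [ 0.4615 -0.1432  0.039 ]
stone end side [ 0.5144 -0.1399  0.039 ]
tip pred [ 0.4958 -0.2176  0.1051] 44.80551382019781 [191.0019 236.7196] [348.2983 207.1209]
```

View pics/z8.png

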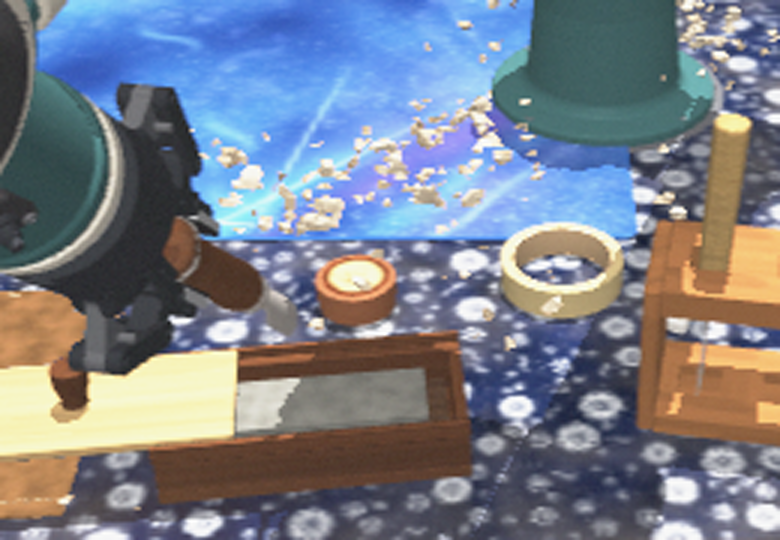

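View pics/wrist8.png

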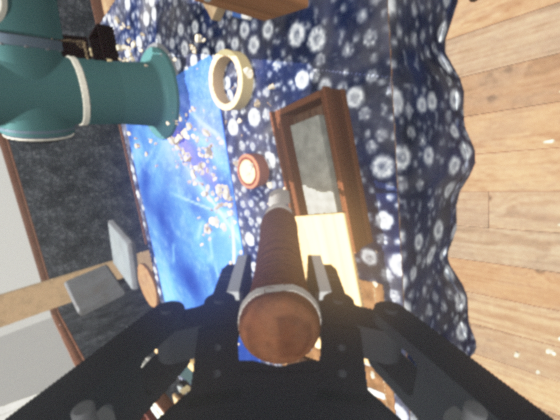

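View pics/top8.png

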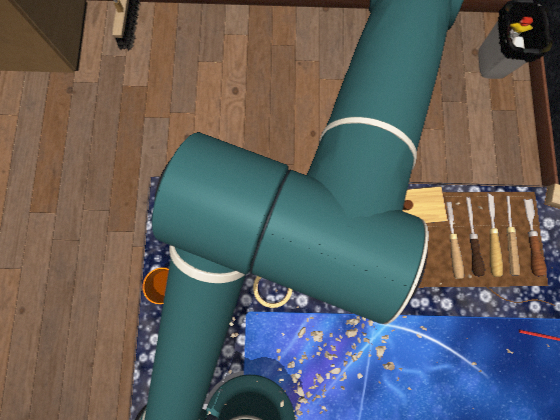

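```bash
python3 - <<'E'
from h import *
import cv2
from scipy.spatial.transform import Rotation as Ro
o=manip.get_obs();R=Ro.from_euler('xyz',o['orientation'],degrees=True).as_matrix()
W=model("wrist");S=model("side")
for nm,l in [('butt',-.053),('handle',-.015),('handle low',.081),('tip',.198)]:
    X=o['eef_pos']+l*R[:,2];print(nm,X,'w',proj(W,X),'s',proj(S,X))
a=cv2.imread("pics/side8.png")[195:260,130:220];b=cv2.imread("pics/wrist8.png")[170:370,220:340]
cv2.imwrite("pics/z9.png",cv2.hconcat([cv2.resize(a,(495,357),interpolation=2),cv2.resize(b,(214,357),interpolation=2)]))
E
```

```text
butt [ 0.66955447 -0.24925497  0.28227332] w [277.60376563 336.36912265] s [143.0436937  212.47457641]
handle [ 0.64317019 -0.24443635  0.25535398] w [277.84005337 281.42796149] s [152.37547344 217.20549354]
handle low [ 0.57651517 -0.23226299  0.18734723] w [278.11677225 217.08583107] s [172.24082251 227.2765971 ]
tip [ 0.49527936 -0.21742671  0.10446401] w [278.25818071 184.20581251] s [191.12746421 236.85152698]
```

View pics/z9.png

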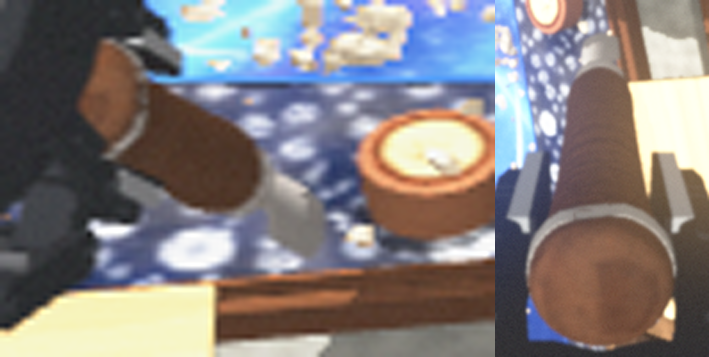

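The gouge leans at 44.8°. The blade's end shows at ≈(186,238) in the side view, against a predicted (191,237), so it is about 10 mm off along the stone, which is well within ±45 mm. Two corner estimates put the stone's centre at (0.495, −0.217). I'll centre it a little along the stone and lower it 20 mm.

```bash
python3 -m creep '[[[0,3,-7,0,0,0],[0,6,-14,0,0,0],[0,6,-20,0,0,0],[0,6,-20,0,0,0],[0,6,-20,0,0,0],[0,6,-20,0,0,0],[0,6,-20,0,0,0],[0,6,-20,0,0,0]]]'
python3 - <<'E'
from h import *
import cv2
from scipy.spatial.transform import Rotation as Ro
np.set_printoptions(precision=4,suppress=True)
o=manip.get_obs();R=Ro.from_euler('xyz',o['orientation'],degrees=True).as_matrix()
print(o['eef_pos'],o['joint_velocities'],o['grip_width'],o['contact_force'])
S=model("side");tip=o['eef_pos']+.198*R[:,2];print(tip,proj(S,tip),proj(S,(.495,-.217,.039)))
a=manip.capture("side");cv2.imwrite("pics/side10.png",a[:,:,::-1])
cv2.imwrite("pics/z10.png",cv2.resize(a[190:300,100:260],(800,550),interpolation=2)[:,:,::-1])
cv2.imwrite("pics/z10b.png",cv2.resize(a[130:300,100:430],(776,400),interpolation=2)[:,:,::-1])
E
```

```text
time_s: 16.73
eef_pos: [0.6326, -0.2364, 0.2235]
orientation: [180.0, 45.0, -10.4]
contact_force: [0.7, -0.1, -1.6]
grip_width: 0.352
[ 0.6326 -0.2364  0.2235] [-0.0686  0.0238  0.114   0.0558 -0.0089 -0.022 ] 0.35223387087071323 [ 0.6888 -0.1053 -1.6205]
[ 0.4949 -0.2112  0.0835] [195.3031 245.2523] [194.2615 262.7898]
```

View pics/z10.png

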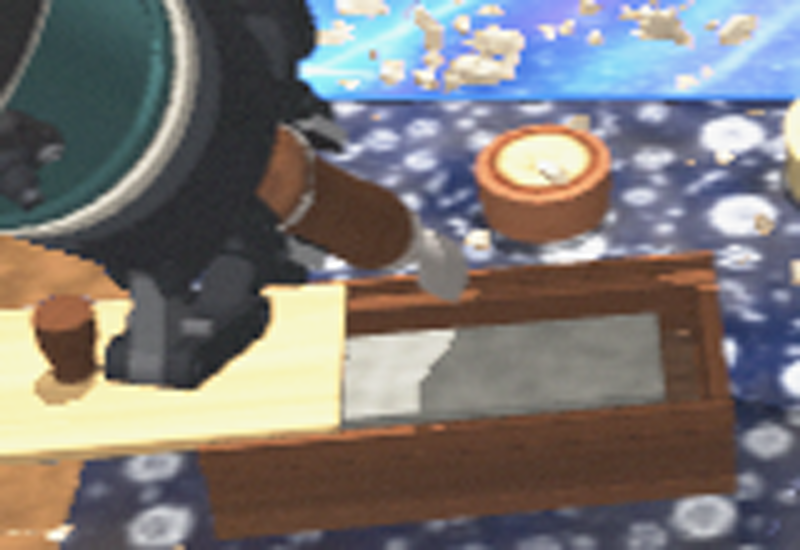

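View pics/z10b.png

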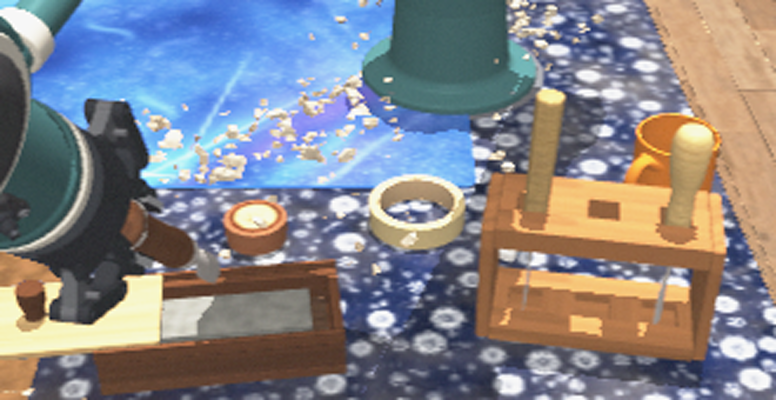

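The blade end at ≈(191,247) puts the edge at about y −0.22, z 0.08, over the stone's middle and about 4 cm clear. The bystander tools are standing and nothing is touching. I'll hand in.

```bash
python3 - <<'E'
from h import *
S=model("side");o,d=ray(S,(191,247));print(o+d*(.495-o[0])/d[0])
print(manip.sign_off())
E
```

```text
[ 0.495      -0.21991622  0.07934259]
the job is handed in; nothing more can be done
None
```

I handed the job in with the cover fully open and the gouge held over the bare stone. No verdict is reported, so the figures below are my own readings.

- **Cover:** I pushed the knob with shut fingers until it hit its stop. The push rose to 17 N with no further motion, and the image puts the opening at about 0.149 m. It started about 31 mm open.
- **Gouge:** I gripped it at the handle at 80 N; the opening read 30 mm, which matches the handle. I drew it straight up, carried it over the slim chisel and tilted it to 45.0° off vertical by the arm's reading.
- **Last checks:** The edge measures about (0.495, −0.220, 0.079), and the stone's centre is at about (0.495, −0.217, 0.039). That is 40 mm clear and within a few millimetres of the middle. The joints were nearly still and external forces were under 2 N. The other two tools stand in the rack.
- **Disagreement:** In the side view the blade's end lies about 9 mm along the stone from where the grasp geometry predicts, and about 4 mm lower. The gouge probably sits slightly turned in the jaws. The wrist view also put the handle several millimetres off the jaw centre, which does not fit that simple explanation, and I did not resolve it. The position above comes from the side view alone, taking the across-stone position from the grip, because the arm hid the tip in the top view. The errors are well inside the allowed margins.

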